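# Push a lens mount home and snap its clamp lever into lock

### The arm

A 6-joint arm with a two-finger parallel gripper is mounted at the origin on the work surface. World frame = base frame: x ahead of the robot, y to its left, z up, the work surface at z = 0. Lengths are in mm, angles in rad, forces in N, time in s.
With the tool pointing down it reaches from about 350 to 875 mm from the base axis. Payload 4.2 kg.
Tool frame: the origin (TCP) lies at the very end of the fingers, on their centre line; the grasp point (between the pads) lies 19 mm behind it (arm.grip_point_offset is the distance from the TCP to the grasp point, in mm); z points along the fingers, y is the direction in which the jaws open and shut (so a half turn about z gives the same grasp; the last joint's range is limited). The gripper opens to 85 mm and grips with 20 to 120 N. Pads are 22 mm wide; open, the fingers measure 114 mm over their backs; the gripper's body (76 mm by 85 mm) begins 54 mm behind the grasp point. The pads swing forward as they close: fully open they stand 13 mm farther back than shut.
Start: joints at [-0.901, 0.385, 0.008, 0, -1.194, -0.259], TCP at [249.602, -572.973, 231.312] pointing down, gripper open.
Joint ranges: [-3.14, 3.14], [-1.21, 2.06], [-1.07, 1.41], [-3.16, 2.05], [-2.99, -0.16], [-3.1, 3.1]. Speed limits (rad/s): [2.79, 2.79, 3.14, 3.14, 3.14, 3.14].

### API

Orientations are given as a unit quaternion [x, y, z, w].
In Python, from bench import arm gives the robot as it stands.
- The arm moves only by the tool drive_tool, never from a script. Its argument "steps" is a list of rows, each a list of 5 numbers: the shift along the tool's x, y, z in m, then the turn about the tool's z in degrees, then the finger opening in m, from 0 to 0.0854. A call has 1 to 20 rows; each row shifts and turns the commanded pose from where the row before left it, along the tool's axes as they then stand; what a row does not reach is not made up. A row lasts 1/10 s, in which the tool goes at most 50 mm and 8.59 degrees, less where a joint would pass 70% of its speed; a pose out of reach is approached as far as the arm can. A call is refused whole if a number of a shift passes 0.05 or a number of a turn 8.59, either way. A call with a gripper value outside its range is refused whole. The fingers move at their own pace and stop on an object; the grip force is fixed at half the most. Time passes only in rows, so rows that do not move let the fingers close. It gives the time, the measured TCP pose, the force and the opening at its end, in the units of the state.
- arm.read_state(): the state, without advancing time (a new reading comes with each control period).
- arm.get_image(name): name is "scene" or "top" or "wrist"; returns (picture, depth): 400x640x3 uint8, blue, green, red; 400x640 float32, mm along the optical axis (not along the pixel's ray), 0 where there is no reading.
- arm.camera_params(name): a dict with "K" (3x3 intrinsics, pixels), "dist" ([k1, k2, p1, p2, k3] as OpenCV has them; the pictures are not rectified), "world_to_cam" (4x4, takes a point from world to camera coordinates); the wrist camera has in their place "mount" (4x4, takes a point from camera to tool coordinates, whose origin is the TCP and whose axes are the flange's). Camera axes: x right, y up, looking along -z (the intrinsics and any distortion apply to the point x, -y, -z); pixel columns grow to the right and rows downward; lengths in mm; the calibration is good to about 2 mm. A picture is of the moment at which its call begins: read the wrist's pose just before it. camera_params takes no time and is no camera call.
- arm.job_done(): hands the job in, once; it reports no verdict.
The state is a dict: "clock": time; "joints": joint angles; "joint_vel": joint speeds; "joint_efforts": joint torques, N m; "position": TCP position; "ee_rot": TCP orientation; "contact_force": force on the tool from outside, world axes, zero at the start; "wrist_torque": the same for the moment, N m; "gripper_width": finger opening in mm.
Only numpy, scipy, OpenCV 4.12 (cv2) and the standard library are available. Lean on these libraries where they do the work, as an engineer would, in place of code of your own. Each camera call takes 0.05 s, during which the arm holds its last target.

### The job

On the breadboard, push the lens mount along its guideway with the fingertips until it sits fully home against the end stop. Then push the clamp lever, in the same direction, over its dead point until it snaps into lock, so that the hold-down bar clamps the mount there. Push only: do not pick anything up, and leave the spare post, the jar and the carton where they stand.

Things in the scene. Friction and masses are not known exactly. Their poses are not given: they have to be found in the camera images.
- bench: Fixed aluminium breadboard 300 x 260 x 12 mm, flat on the table, any yaw; origin at the centre of its underside. Its x is the pushing direction: the guideway runs along x at y = 0, between two dark rails 53 mm apart inside, tops 20 mm above the table, x = -130 to +50 mm. Grey clamp block on the +y side: x 10 to 70, y 46 to 82 mm, 42 mm above the table, with a bearing to 70 mm.
- stop_face (a point): Middle of the end stop's face (bench x = +50 mm, y = 0), 24 mm above the table; the stop is a dark block across the guideway's +x end, 77 mm wide, 14 mm thick, top 36 mm above the table.
- bar_pad (a point): Underside of the steel hold-down bar's rubber pad, over the middle of the guideway at bench x = 40 mm. The bar, 14 mm wide in x, reaches here from the clamp block; pad 38 mm above the table with the lever open (6 mm over the mount's foot), bar's top at 50 mm. Locking the lever lowers it onto the foot.
- mount: Loose black lens mount, 0.2 to 0.4 kg, in the guideway: foot 60 (x) x 50 (y) x 20 mm with a round lens ring on it, 42 mm across, top 68 mm above the foot's underside. Origin: centre of that underside, 12 mm above the table; axes as the bench's. Home: origin at bench x = +20 mm, +x face on the stop; it starts 50 to 95 mm short. Slides with 1 to 3 N; push low on the foot.
- mount_back (a point): Centre of the foot's flat -x face, the face to push, 10 mm above the breadboard's top.
- lever (a joint): Clamp lever angle, rad: 0 open (leaning 25 degrees from upright towards the bench's -x), 0.44 upright, dead point about 0.70, 1.309 locked (leaning 50 degrees to +x). A spring throws it back to open before the dead point and into lock beyond it. It resists with about 0.35 N m at the start, falling to nothing at the dead point.
- lever_tip (a point): Centre of the round end of the lever's black grip, 95 mm from the hinge axis; moves with the lever. The grip is 20 mm in diameter and its outer 48 mm; below it the lever is a 10 mm steel rod. Open, this point is 146 mm above the table; upright, 155 mm.
- lever_hinge (a point): Point on the lever's hinge axis, in the plane in which the lever swings: bench x = 40, y = 100 mm, 60 mm above the table. The axis runs along the bench's y; the hub is 26 mm in diameter; a small spring strut stands below it, towards the clamp block.
- post: Bystander: loose steel post, 25 mm in diameter, 60 mm tall, standing on the breadboard beyond the end stop on the -y side; origin at the centre of its underside.
- jar: Bystander: loose small white jar with a black cap, 36 mm in diameter, 32 mm tall, standing on the breadboard on the +y side near its -x end; origin at the centre of its underside.
- carton: Bystander: loose white carton 80 x 50 x 35 mm on the table beside the breadboard's -y edge; origin at the centre of its underside.

How it is judged:
By the outcome, as a careful person would: the job done as asked, in the order asked, and still so for the second after the job is handed in, with the robot touching nothing.
It also fails if it takes over 46 s, if anything falls off the work surface, if the arm or the gripper's body presses on something with over 40 N, if the wrist force passes 120 N, or if a joint passes its speed limit or range.

## Working session

There is one attempt and no reset: what is moved stays moved. The work goes in short steps, Python scripts to look and compute and a tool call to move; the robot and the scene stay as the last step left them, time stands still between calls to the robot, and variables do not carry over. Pictures are saved under pics/ and viewed, and the job is handed in when it is done.

Besides the shell and the picture viewer there is one more tool, called after "Call:" as name(argument=value, ...) on one line, values as JSON. drive_tool: Moves the arm, as the interface text tells. Its arguments: {"type":"object","properties":{"steps":{"type":"array"}},"required":["steps"]}

```bash
ls; mkdir -p pics
cat > h.py <<'E'
import numpy as np, cv2
from bench import arm
from scipy.spatial.transform import Rotation as R
def w2c(name,st=None):
    p=arm.camera_params(name)
    if name!='wrist': return np.array(p['K']),np.array(p['dist']),np.array(p['world_to_cam'])
    st=st or arm.read_state()
    T=np.eye(4);T[:3,:3]=R.from_quat(st['ee_rot']).as_matrix();T[:3,3]=st['position']
    return np.array(p['K']),np.array(p['dist']),np.linalg.inv(T@np.array(p['mount']))
def ray(cam,u,v):
    K,d,W=cam
    x,y=cv2.undistortPoints(np.array([[[u,v]]],float),K,d)[0,0]
    C=np.linalg.inv(W); return C[:3,3],C[:3,:3]@np.array([x,-y,-1.])
def atz(cam,u,v,z):
    o,r=ray(cam,u,v); return o+r*(z-o[2])/r[2]
def atd(cam,u,v,dep):
    o,r=ray(cam,u,v); return o+r*dep
def proj(cam,P):
    K,d,W=cam; P=np.atleast_2d(P).astype(float); c=P@W[:3,:3].T+W[:3,3]; c=c*[1,-1,-1]
    return cv2.projectPoints(c,np.zeros(3),np.zeros(3),K,d)[0][:,0]
E
python3 - <<'E'
from h import *
s=arm.read_state();print(s)
for n in ['scene','top','wrist']:
    im,d=arm.get_image(n);cv2.imwrite(f'pics/{n}0.png',im);np.save(f'pics/{n}0.npy',d)
    print(n,arm.camera_params(n))
E
```

```text
pics
{'clock': 0.0, 'joints': array([-9.01412530e-01,  3.85549373e-01,  6.61400319e-03, -4.97136480e-04,
       -1.19399043e+00, -2.58614747e-01]), 'joint_vel': array([-1.64498115e-03,  6.09460090e-04,  3.47103136e-04, -9.89848066e-04,
       -4.35871848e-04, -4.65620185e-06]), 'joint_efforts': array([ 5.82957136e-05, -3.92287838e+01,  1.88400900e+01,  4.18620095e+00,
       -4.60841926e-03,  7.22824382e-06]), 'position': array([ 249.36159306, -572.45950175,  230.22156626]), 'ee_rot': array([-2.03853716e-01,  9.79000753e-01,  1.05555664e-03, -2.69894958e-04]), 'contact_force': array([ 0.54447137, -0.2474488 , -0.91428019]), 'wrist_torque': array([ 0.0637303 , -0.02643456, -0.04246555]), 'gripper_width': 85.3244369432997}
scene {'K': array([[364.55254026,   0.        , 317.14185853],
       [  0.        , 364.55254026, 203.02040296],
       [  0.        ,   0.        ,   1.        ]]), 'dist': array([-0.0333245,  0.       ,  0.       ,  0.       ,  0.       ]), 'world_to_cam': array([[ 1.06259432e-01,  9.94089265e-01,  2.22590719e-02,
        -2.56266543e+01],
       [-6.20159473e-01,
[... 737 characters left out ...]
4226959e+02],
       [ 0.00000000e+00,  0.00000000e+00,  0.00000000e+00,
         1.00000000e+00]])}
wrist {'K': array([[321.83528371,   0.        , 329.35953796],
       [  0.        , 321.83528371, 200.47581992],
       [  0.        ,   0.        ,   1.        ]]), 'dist': array([-0.05022719,  0.        ,  0.        ,  0.        ,  0.        ]), 'mount': array([[-1.67698076e-04,  9.64081068e-01,  2.65608106e-01,
         6.83292856e+01],
       [ 9.99999982e-01,  1.85508828e-04, -4.19696365e-05,
        -1.01294778e-01],
       [-8.97347803e-05,  2.65608094e-01, -9.64081082e-01,
        -1.42030523e+02],
       [ 0.00000000e+00,  0.00000000e+00,  0.00000000e+00,
         1.00000000e+00]])}
```

View pics/scene0.png

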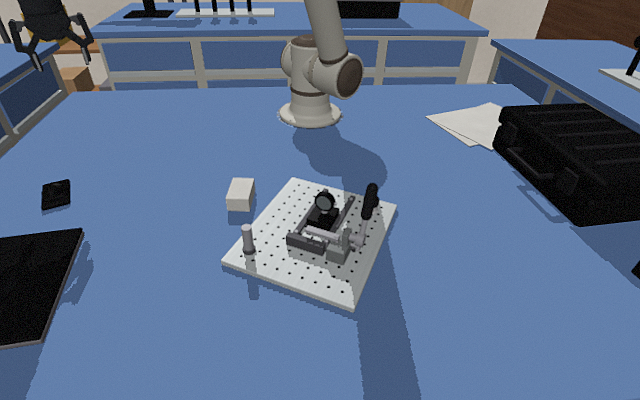

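View pics/top0.png

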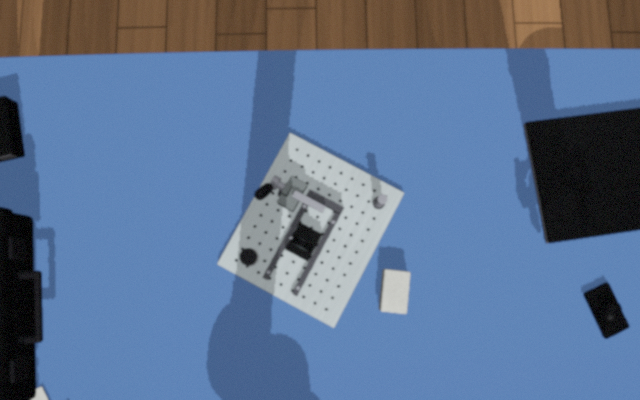

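View pics/wrist0.png

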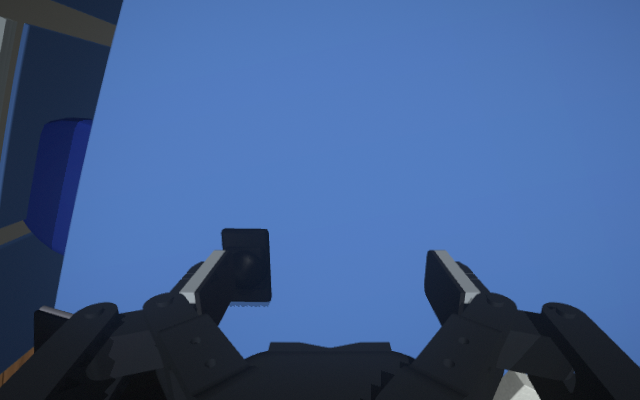

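The top view shows the bench with corners near (292,132), (404,190), (334,328) and (218,264). The mount is near (303,240) and the lever grip near (264,190). I'll enlarge to measure.

Run:
```python
from h import *
im=cv2.imread('pics/top0.png')
c=cv2.resize(im[122:338,205:425],None,fx=3.6,fy=2.75*1,interpolation=cv2.INTER_CUBIC) if 0 else cv2.resize(im[122:338,205:425],None,fx=2.75,fy=2.75,interpolation=cv2.INTER_CUBIC)
cv2.imwrite('pics/topc.png',c)
im=cv2.imread('pics/scene0.png')
cv2.imwrite('pics/scenec.png',cv2.resize(im[165:315,210:410],None,fx=4,fy=4,interpolation=cv2.INTER_CUBIC))
# bench corners by bright mask
t=w2c('top')
for uv in [(292,132),(404,190),(334,328),(218,264)]: print(uv,atz(t,*uv,12).round(1))
```

```text
(292, 132) [768.2  -1.9  12. ]
(404, 190) [ 646.4 -223.7   12. ]
(334, 328) [379.6 -78.8  12. ]
(218, 264) [505.7 145.5  12. ]
```

View pics/topc.png

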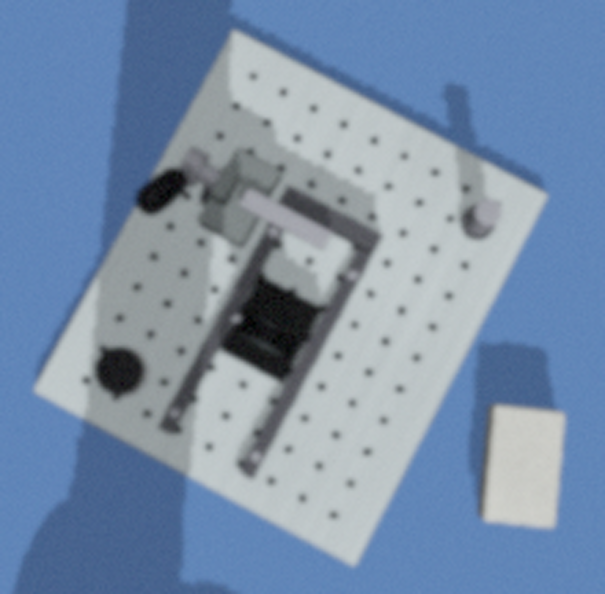

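View pics/scenec.png

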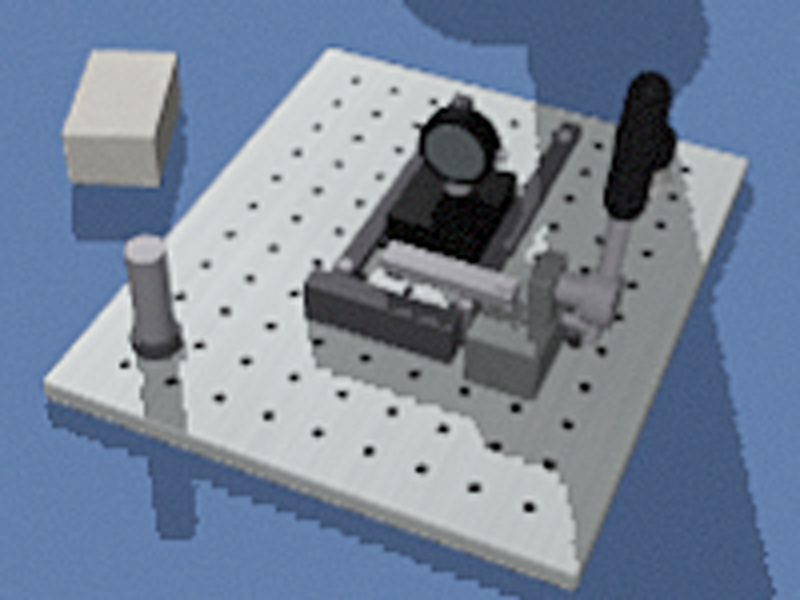

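```bash
cat > fit.py <<'E'
from h import *
from scipy.optimize import least_squares
B=np.array([[150,130,12],[150,-130,12],[-150,-130,12],[-150,130,12]],float)
ut=np.array([(233,29),(548,193),(355,567),(35,389)])/2.75+[205,122]-0.3
us=np.array([(578,580),(45,384),(335,48),(749,160)])/4+[210,165]-.4
t=w2c('top');s=w2c('scene')
def Tw(p,P):
    c,sn=np.cos(p[2]),np.sin(p[2]);P=np.asarray(P,float)
    return P@np.array([[c,sn,0],[-sn,c,0],[0,0,1]])+[p[0],p[1],0]
for nm,f in [('top',lambda p:(proj(t,Tw(p,B))-ut).ravel()),('scene',lambda p:(proj(s,Tw(p,B))-us).ravel()),
  ('both',lambda p:np.r_[(proj(t,Tw(p,B))-ut).ravel(),(proj(s,Tw(p,B))-us).ravel()])]:
    r=least_squares(f,[570,-40,-.5]);print(nm,r.x.round(4),r.fun.round(1))
p=r.x
np.save('bench.npy',p)
def inv(P): 
    c,sn=np.cos(p[2]),np.sin(p[2]);d=np.asarray(P)-[p[0],p[1],0];return d@np.array([[c,-sn,0],[sn,c,0],[0,0,1]])
if __name__=='__main__':
    for n in ['top','scene']:
        cam=w2c(n);d=np.load(f'pics/{n}0.npy')
        pts=[]
        for v in range(100,340):
            for u in range(200,430):
                if d[v,u]>0: pts.append(inv(atd(cam,u,v,d[v,u])))
        pts=np.array(pts)
        m=pts[(abs(pts[:,1])<22)&(pts[:,0]>-130)&(pts[:,0]<30)&(pts[:,2]>24)]
        foot=m[(m[:,2]<36)]; ring=m[m[:,2]>50]
        print(n,'foot x',np.percentile(foot[:,0],[0,2,50,98,100]).round(1),'z',np.median(foot[:,2]),'ring x',np.percentile(ring[:,0],[0,10,50,90,100]).round(1),'y',ring[:,1].mean())
        bar=pts[(abs(pts[:,1])<15)&(pts[:,0]>30)&(pts[:,0]<50)&(pts[:,2]>43)]
        print('bar x',np.percentile(bar[:,0],[5,50,95]),bar[:,2].mean())
        l=pts[(pts[:,2]>100)];print('grip',l.mean(0),l.min(0),l.max(0))
    print('bench pts',{k:Tw(p,v).round(1) for k,v in dict(tip=[40-95*np.sin(np.radians(25)),100,146],hinge=[40,100,60]).items()})
E
python3 fit.py
```

```text
top [ 5.744185e+02 -3.799650e+01 -5.065000e-01] [ 0.2 -0.4  0.5  0.   0.3 -0.2 -0.9  0.5]
scene [ 5.716123e+02 -3.507510e+01 -5.126000e-01] [ 0.3 -0.1 -0.6 -0.4 -0.8  0.   0.9  0.2]
both [ 5.734171e+02 -3.662830e+01 -5.087000e-01] [-0.3  0.  -0.1  0.8 -0.7  0.4 -1.7  0.8  0.   0.8 -1.4  0.7 -1.7  0.5
  0.3  0.5]
top foot x [-60.1 -59.2 -22.3  -1.1  -0.3] z 31.748123651380183 ring x [-43.6 -42.3 -36.5 -30.5 -28.6] y -1.098550000660855
bar x [34.7755743  41.08929931 47.79717935] 49.91815763897766
grip [  9.5171552   96.76123979 139.20707437] [ -8.76788837  88.73419995 103.0141901 ] [ 30.45122612 107.96624487 157.68686903]
scene foot x [-62.8 -57.  -19.7  -2.3  -1.6] z 31.986506682466427 ring x [-46.  -41.3 -32.8 -31.1 -29.3] y 2.221027327799173
bar x [32.86772005 42.4129083  46.02643709] 49.00656659056892
grip [ 13.78393744 100.99458238 130.0471556 ] [ -6.98775098  89.96676339 100.05140474] [ 29.20484008 109.96010407 157.38240617]
bench pts {'tip': array([622. ,  50.8, 146. ]), 'hinge': array([657.1,  31.2,  60. ])}
```

The mount's foot runs from about x = -60 to -1 in the bench frame, so it needs about 51 mm of travel. I'll turn the tool so its x axis points along bench -x, shut the fingers, and go above the guideway behind the mount.

Call:
drive_tool(steps=[[0, 0, 0, 7.52, 0], [0, 0, 0, 7.52, 0], [0, 0, 0, 7.52, 0], [0, 0, 0, 7.52, 0], [0, 0, 0, 7.52, 0], [0, 0, 0, 7.52, 0], [0, 0, 0, 7.52, 0]])

```text
clock: 0.85
position: [249.5, -572.7, 230.8]
ee_rot: [0.254, 0.967, 0.0, -0.0]
contact_force: [-0.2, -0.6, 0.2]
gripper_width: -0.1
```

Call:
drive_tool(steps=[[0.0052, 0.0447, 0, 0, 0], [0.0052, 0.0447, 0, 0, 0], [0.0052, 0.0447, 0, 0, 0], [0.0052, 0.0447, 0, 0, 0], [0.0052, 0.0447, 0, 0, 0], [0.0052, 0.0447, 0, 0, 0], [0.0052, 0.0447, 0, 0, 0], [0.0052, 0.0447, 0, 0, 0], [0.0052, 0.0447, 0, 0, 0], [0.0052, 0.0447, 0, 0, 0], [0.0052, 0.0447, 0, 0, 0], [0.0052, 0.0447, 0, 0, 0], [0.0052, 0.0447, 0, 0, 0], [0.0052, 0.0447, 0, 0, 0], [0, 0, 0, 0, 0], [0, 0, 0, 0, 0]])

```text
clock: 2.45
position: [490.2, 10.1, 230.8]
ee_rot: [0.25, 0.968, -0.0, -0.001]
contact_force: [-0.3, -0.7, 0.2]
gripper_width: -0.0
```

```bash
cat > look.py <<'E'
import sys
from fit import *
tag=sys.argv[1]
st=arm.read_state();print('bench TCP',inv(st['position']).round(1),'yaw err',(np.degrees(p[2])-np.degrees(np.arctan2(*(-R.from_quat(st['ee_rot']).as_matrix()[:2,0])[::-1]))).round(2),st['gripper_width'],st['contact_force'].round(1),st['joints'].round(2),st['clock'])
for n in sys.argv[2:]:
    st=arm.read_state();im,d=arm.get_image(n);cv2.imwrite(f'pics/{n}{tag}.png',im);np.save(f'pics/{n}{tag}.npy',d)
    cam=w2c(n,st)
    q=[]
    vs,us=np.nonzero(d>0);K,dd,W=cam
    xy=cv2.undistortPoints(np.c_[us,vs].astype(float)[:,None],K,dd)[:,0];C=np.linalg.inv(W)
    P=np.c_[xy[:,0],-xy[:,1],-np.ones(len(us))]*d[vs,us][:,None];P=inv(P@C[:3,:3].T+C[:3,3])
    np.save(f'pics/{n}{tag}_b.npy',P)
E
python3 look.py 1 wrist
```

```text
top [ 5.744185e+02 -3.799650e+01 -5.065000e-01] [ 0.2 -0.4  0.5  0.   0.3 -0.2 -0.9  0.5]
scene [ 5.716123e+02 -3.507510e+01 -5.126000e-01] [ 0.3 -0.1 -0.6 -0.4 -0.8  0.   0.9  0.2]
both [ 5.734171e+02 -3.662830e+01 -5.087000e-01] [-0.3  0.  -0.1  0.8 -0.7  0.4 -1.7  0.8  0.   0.8 -1.4  0.7 -1.7  0.5
  0.3  0.5]
bench TCP [-95.5   0.3 230.8] yaw err -0.16 -0.0014386190057831601 [-0.3 -0.7  0.2] [ 0.35  0.16 -0.31 -0.   -1.1  -2.43] 2.45
```

View pics/wrist1.png

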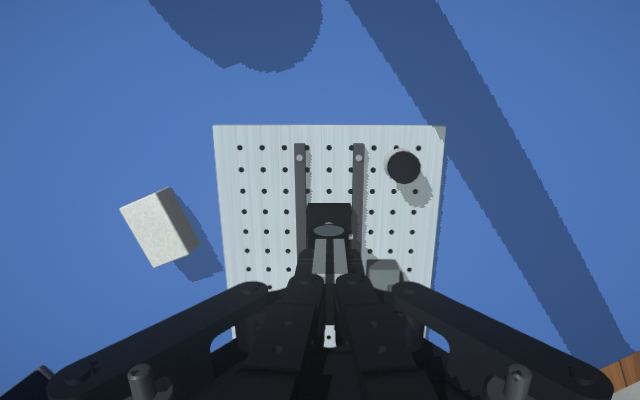

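The wrist view shows the rails at cols 295–305 and 353–364, with the mount's back edge at row ~204. The fingers hang centred at col ~329. I'll measure the offsets from the wrist depth.

Run:
```python
from fit import *
P=np.load('pics/wrist1_b.npy')
a=P[(P[:,2]>16)&(P[:,2]<24)&(P[:,0]<-75)&(P[:,0]>-128)]
for lo,hi in [(-125,-105),(-100,-78)]:
    b=a[(a[:,0]>lo)&(a[:,0]<hi)&(abs(a[:,1])<60)]
    L=b[b[:,1]>0,1];Rr=b[b[:,1]<0,1];print('rails y',L.min(),L.max(),Rr.min(),Rr.max(),'mid',(L.min()+Rr.max())/2)
b=a[abs(a[:,1])<45]
P2=P[(P[:,2]>16)&(P[:,2]<24)&(abs(P[:,1])>22)&(abs(P[:,1])<42)];print('rail x0',np.percentile(P2[:,0],[0,1]))
m=P[(P[:,2]>27)&(P[:,2]<36)&(abs(P[:,1])<20)&(P[:,0]<-30)&(P[:,0]>-90)];print('foot back x',np.percentile(m[:,0],[0,2,10]),np.median(m[:,2]))
t=P[(abs(P[:,2]-12)<4)&(abs(P[:,1])<180)&(P[:,0]<-100)];print('board x',np.percentile(t[:,0],[0,.5,1]),'y',np.percentile(t[:,1],[0,.5,99.5,100]),np.median(t[:,2]))
```

```text
top [ 5.744185e+02 -3.799650e+01 -5.065000e-01] [ 0.2 -0.4  0.5  0.   0.3 -0.2 -0.9  0.5]
scene [ 5.716123e+02 -3.507510e+01 -5.126000e-01] [ 0.3 -0.1 -0.6 -0.4 -0.8  0.   0.9  0.2]
both [ 5.734171e+02 -3.662830e+01 -5.087000e-01] [-0.3  0.  -0.1  0.8 -0.7  0.4 -1.7  0.8  0.   0.8 -1.4  0.7 -1.7  0.5
  0.3  0.5]
rails y 24.963247446805486 36.999940722582096 -40.08442321627986 -27.906950044045086 mid -1.4718512986198
rails y 25.26177519361206 37.144474854306274 -39.86631729091072 -28.09159451230248 mid -1.4149096593452093
rail x0 [-130.73638784 -129.72571204]
foot back x [-62.37300386 -62.04198657 -61.13733064] 31.31922738254471
board x [-150.90301729 -150.73571246 -150.06377336] y [-131.66851421 -129.64524926  126.46725619  128.35500472] 11.350280737116464
```

Call:
drive_tool(steps=[[0, -0.0017, 0.04, 0, 0], [0, 0, 0.04, 0, 0], [0, 0, 0.04, 0, 0], [0, 0, 0.04, 0, 0], [0, 0, 0.03, 0, 0], [0, 0, 0.015, 0, 0], [0, 0, 0.0055, 0, 0], [0, 0, 0, 0, 0]])

```text
clock: 3.3
position: [489.1, 6.7, 20.6]
ee_rot: [0.252, 0.968, -0.0, -0.001]
contact_force: [0.7, -0.2, -0.7]
gripper_width: 0.2
```

Call:
drive_tool(steps=[[-0.006, 0, 0, 0, 0], [-0.006, 0, 0, 0, 0], [-0.004, 0, 0, 0, 0], [-0.003, 0, 0, 0, 0], [-0.003, 0, 0, 0, 0], [-0.003, 0, 0, 0, 0], [-0.003, 0, 0, 0, 0], [-0.003, 0, 0, 0, 0], [-0.003, 0, 0, 0, 0], [-0.003, 0, 0, 0, 0]])

```text
clock: 4.3
position: [521.8, -10.4, 20.7]
ee_rot: [0.251, 0.968, -0.0, -0.0]
contact_force: [-3.3, 0.7, 1.6]
gripper_width: -0.1
```

```bash
python3 look.py 2 top scene wrist|tail -1
```

```text
bench TCP [-57.8  -2.2  20.7] yaw err -0.04 -0.14390560947945225 [-3.3  0.7  1.6] [ 0.29  0.47 -0.49 -0.   -0.61 -2.37] 4.3
```

View pics/wrist2.png

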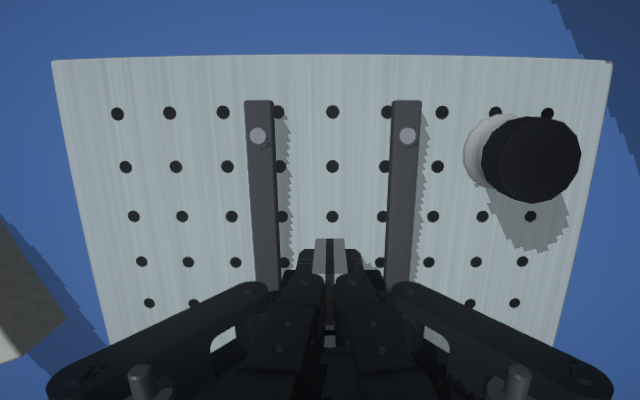

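View pics/scene2.png

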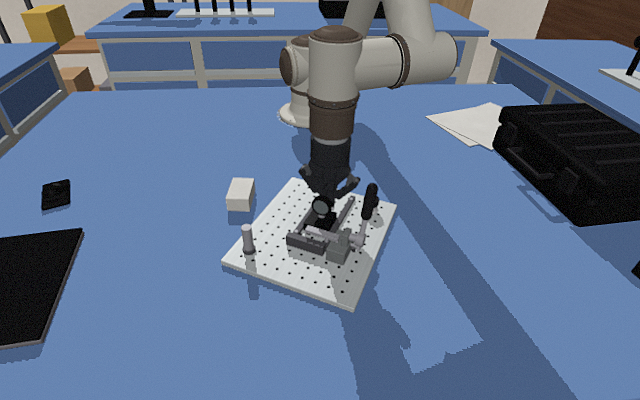

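```bash
python3 - <<'E' | tail -3
from fit import *
P=np.load('pics/wrist2_b.npy');a=P[(P[:,2]>55)&(abs(P[:,1])<150)&(P[:,0]>-110)]
print(a.min(0),a.max(0))
P=np.load('pics/scene2_b.npy');a=P[(P[:,2]>70)&(P[:,0]>-110)&(P[:,0]<40)&(P[:,2]<180)&(abs(P[:,1])<85)]
print(a.min(0),a.max(0))
m=P[(P[:,2]>29)&(P[:,2]<35)&(abs(P[:,1])<20)&(P[:,0]>-45)&(P[:,0]<38)];print('foot front',np.percentile(m[:,0],[2,98,100]))
E
```

```text
[-79.59246959 -65.59740231  55.03401418] [-45.04691976  59.90960281 120.33594038]
[-72.49963721 -62.10991131  70.00552985] [ 38.6700727   78.47185499 179.9583551 ]
foot front [-40.00689979  12.05813525  12.90775129]
```

Gripper linkages reach |y| ≈ 63 mm and the grip starts at 90 mm, so it clears. About 37 mm remains.

Call:
drive_tool(steps=[[-0.003, 0, 0, 0, 0], [-0.003, 0, 0, 0, 0], [-0.003, 0, 0, 0, 0], [-0.003, 0, 0, 0, 0], [-0.003, 0, 0, 0, 0], [-0.003, 0, 0, 0, 0], [-0.003, 0, 0, 0, 0], [-0.003, 0, 0, 0, 0], [-0.003, 0, 0, 0, 0], [-0.003, 0, 0, 0, 0]])

```text
clock: 5.45
position: [548.3, -25.0, 20.8]
ee_rot: [0.251, 0.968, 0.0, 0.0]
contact_force: [-1.5, 0.3, -0.8]
gripper_width: -0.3
```

Call:
drive_tool(steps=[[-0.0015, 0, 0, 0, 0], [-0.0015, 0, 0, 0, 0], [-0.0015, 0, 0, 0, 0]])

```text
clock: 5.75
position: [552.1, -27.1, 20.8]
ee_rot: [0.251, 0.968, -0.0, -0.0]
contact_force: [-1.0, 1.2, -0.9]
gripper_width: -0.1
```

Call:
drive_tool(steps=[[-0.0015, 0, 0, 0, 0], [-0.001, 0, 0, 0, 0]])

```text
clock: 5.95
position: [554.3, -28.3, 20.8]
ee_rot: [0.251, 0.968, 0.0, 0.0]
contact_force: [-1.4, 0.1, 0.9]
gripper_width: -0.2
```

Call:
drive_tool(steps=[[-0.001, 0, 0, 0, 0], [-0.001, 0, 0, 0, 0]])

```text
clock: 6.15
position: [554.4, -28.5, 20.7]
ee_rot: [0.251, 0.968, -0.0, -0.002]
contact_force: [-8.0, 8.7, 5.6]
gripper_width: 0.1
```

Call:
drive_tool(steps=[[-0.001, 0, 0, 0, 0], [-0.001, 0, 0, 0, 0]])

```text
clock: 6.35
position: [554.5, -28.6, 20.8]
ee_rot: [0.252, 0.968, -0.0, -0.003]
contact_force: [-11.6, 14.2, 10.0]
gripper_width: 0.3
```

```bash
python3 look.py 3 scene top |tail -1;python3 - <<'E'
import cv2
im=cv2.imread('pics/scene3.png');cv2.imwrite('pics/scene3c.png',cv2.resize(im[170:270,270:410],None,fx=5.5,fy=5.5,interpolation=cv2.INTER_CUBIC))
E
```

```text
bench TCP [-20.5  -2.2  20.8] yaw err -0.0 0.2682614281446948 [-11.6  14.2  10. ] [ 0.24  0.51 -0.4  -0.   -0.66 -2.31] 6.35
```

View pics/scene3c.png

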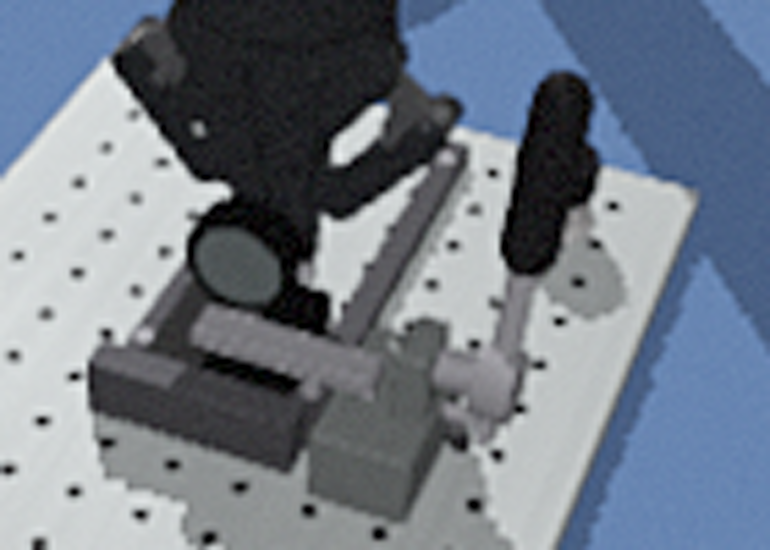

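Firm contact: about 17 N along the push with the TCP at bench x = -20.5, which matches home. I'll back off, rise, and look before going to the lever.

Call:
drive_tool(steps=[[0.006, 0, 0, 0, 0], [0.015, 0, 0, 0, 0], [0.02, 0, -0.02, 0, 0], [0, 0, -0.04, 0, 0], [0, 0, -0.04, 0, 0], [0, 0, -0.04, 0, 0], [0, 0, -0.04, 0, 0], [0, 0.02, 0, 0, 0], [0, 0.04, 0, 0, 0], [0, 0.04, 0, 0, 0], [0, 0, 0, 0, 0], [0, 0, 0, 0, 0]])

```text
clock: 7.65
position: [570.8, 77.8, 200.0]
ee_rot: [0.251, 0.968, -0.0, -0.0]
contact_force: [0.4, 0.5, -0.3]
gripper_width: -0.2
```

```bash
python3 look.py 4 scene top wrist|tail -1;python3 - <<'E' |tail -8
from fit import *
for n in ['scene','top','wrist']:
    P=np.load(f'pics/{n}4_b.npy')
    m=P[(P[:,2]>28)&(P[:,2]<35)&(abs(P[:,1])<20)&(P[:,0]>-75)&(P[:,0]<30)];r=P[(P[:,2]>55)&(P[:,2]<85)&(abs(P[:,1])<20)&(P[:,0]>-40)&(P[:,0]<40)]
    l=P[(P[:,2]>115)&(P[:,2]<160)&(P[:,1]>80)&(P[:,1]<120)&(P[:,0]>-20)&(P[:,0]<40)]
    for k,a in dict(foot=m,ring=r,lev=l).items():
        if len(a)>5: print(n,k,len(a),np.percentile(a[:,0],[1,50,99]).round(1),np.percentile(a[:,1],[1,50,99]).round(1),a[:,2].max().round(1))
im=cv2.imread('pics/top4.png');cv2.imwrite('pics/top4c.png',cv2.resize(im[150:310,210:400],None,fx=3.7,fy=3.7,interpolation=cv2.INTER_CUBIC))
E
```

```text
bench TCP [-58.1  98.7 200. ] yaw err -0.11 -0.16594176309715575 [ 0.4  0.5 -0.3] [ 0.42  0.33 -0.16  0.   -1.08 -2.49] 7.65
scene foot 70 [-10.1   9.6  29.4] [-19.7  11.1  19.3] 34.8
scene ring 270 [ 6.5 18.8 21.1] [-19.6   2.4  19.7] 81.2
scene lev 319 [-4.8 10.7 23.3] [ 90.6 101.3 109.8] 156.7
top foot 217 [-8.3  2.  29.8] [-19.6  -0.4  19.4] 34.9
top ring 182 [ 7.9 14.5 22.1] [-19.8  -0.7  19.2] 82.9
top lev 191 [-8.3  6.8 25.4] [ 89.2  96.9 106.8] 157.2
wrist foot 847 [-10.6   1.   25.8] [-19.4   3.3  19.7] 34.2
wrist ring 960 [ 5.6  8.8 20.3] [-18.8   2.2  18.9] 80.5
```

View pics/top4c.png

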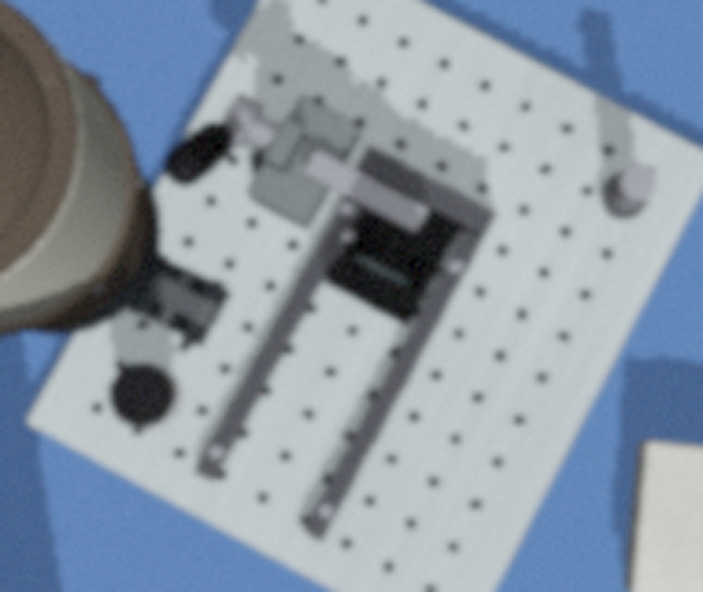

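View pics/wrist4.png

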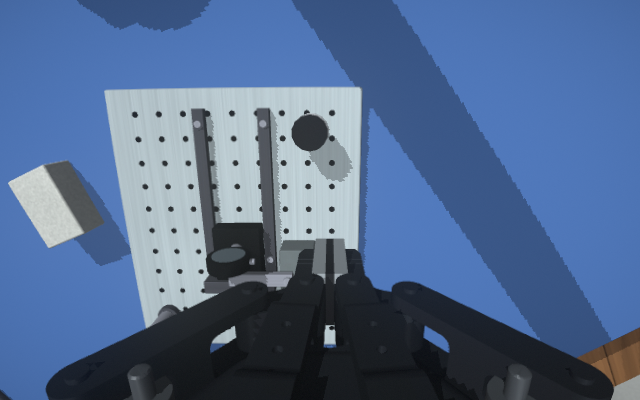

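The mount is home: foot back at x ≈ -10 in the scene and wrist depth, -8 in the top, and the bar is over the foot. Next, the lever.

Call:
drive_tool(steps=[[0, 0, 0.03, 0, 0], [0, 0, 0.03, 0, 0], [0, 0, 0.02, 0, 0], [-0.005, 0, 0.004, 0, 0], [-0.01, 0, 0, 0, 0], [-0.01, 0, 0, 0, 0], [-0.005, 0, 0, 0, 0], [-0.005, 0, 0, 0, 0], [-0.005, 0, 0, 0, 0], [-0.005, 0, 0, 0, 0]])

```text
clock: 8.8
position: [608.8, 55.7, 117.5]
ee_rot: [0.251, 0.968, 0.0, -0.001]
contact_force: [-5.5, 3.0, 4.3]
gripper_width: 0.3
```

Call:
drive_tool(steps=[[-0.004, 0, 0, 0, 0], [-0.004, 0, 0, 0, 0], [-0.004, 0, 0, 0, 0], [-0.004, 0, 0, 0, 0], [-0.004, 0, 0, 0, 0]])

```text
clock: 9.3
position: [627.4, 45.7, 116.9]
ee_rot: [0.251, 0.968, 0.0, -0.0]
contact_force: [-2.7, 1.7, -0.1]
gripper_width: -0.1
```

```bash
python3 look.py 5 scene |tail -1;python3 - <<'E'
import cv2
im=cv2.imread('pics/scene5.png');cv2.imwrite('pics/scene5c.png',cv2.resize(im[150:280,260:430],None,fx=4.5,fy=4.5,interpolation=cv2.INTER_CUBIC))
E
```

```text
bench TCP [  7.   98.1 116.9] yaw err -0.05 -0.08375852645629644 [-2.7  1.7 -0.1] [ 0.33  0.49 -0.13 -0.   -0.95 -2.41] 9.3
```

View pics/scene5c.png

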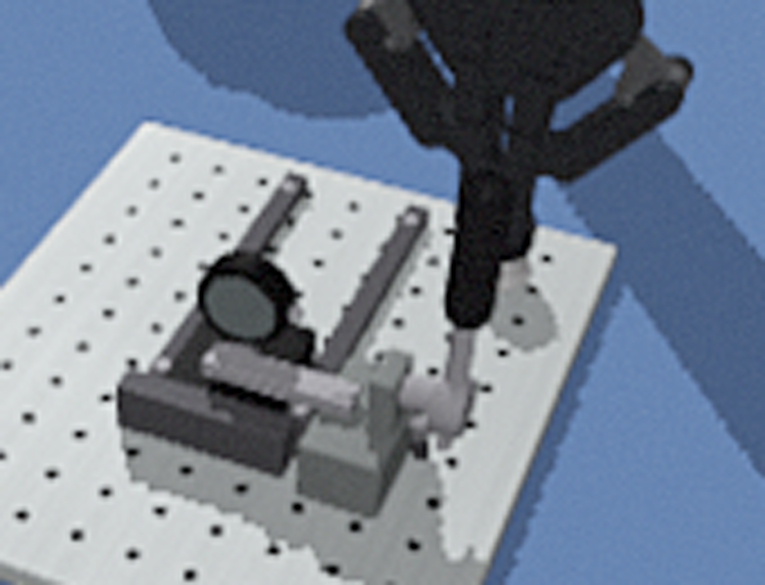

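The fingers bear squarely on the grip, with the lever about halfway to upright. I'll keep going through the dead point.

Call:
drive_tool(steps=[[-0.004, 0, 0, 0, 0], [-0.004, 0, 0, 0, 0], [-0.004, 0, 0, 0, 0], [-0.004, 0, 0, 0, 0], [-0.004, 0, 0, 0, 0], [-0.004, 0, 0, 0, 0], [-0.004, 0, 0, 0, 0], [-0.004, 0, 0, 0, 0], [-0.004, 0, 0, 0, 0], [-0.003, 0, 0, 0, 0], [0, 0, 0, 0, 0]])

```text
clock: 10.45
position: [661.8, 26.3, 116.6]
ee_rot: [0.251, 0.968, 0.0, 0.0]
contact_force: [-1.1, 0.8, 0.2]
gripper_width: -0.1
```

```bash
python3 look.py 6 scene |tail -1;python3 - <<'E'
import cv2
im=cv2.imread('pics/scene6.png');cv2.imwrite('pics/scene6c.png',cv2.resize(im[150:280,260:430],None,fx=4.5,fy=4.5,interpolation=cv2.INTER_CUBIC))
E
```

```text
bench TCP [ 46.5  98.  116.6] yaw err -0.03 -0.05103346411518398 [-1.1  0.8  0.2] [ 0.28  0.54 -0.04  0.   -0.99 -2.36] 10.45
```

View pics/scene6c.png

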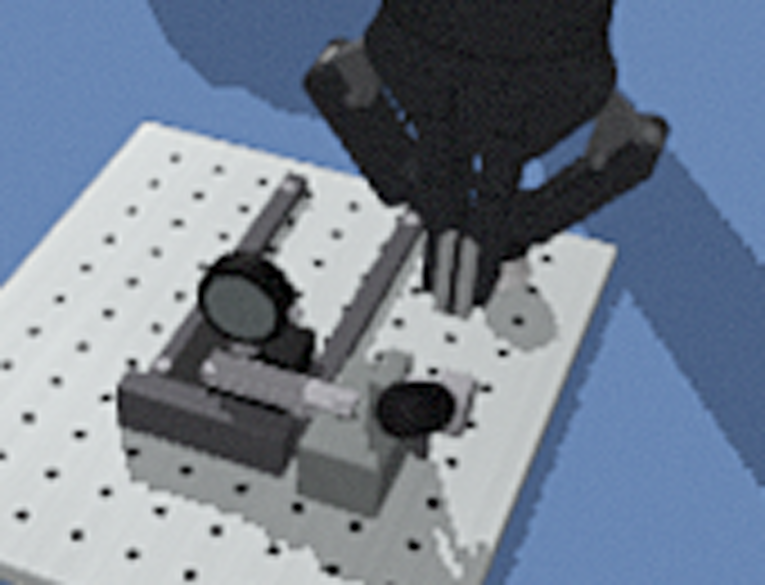

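The lever has snapped over to +x. I'll back off, rise and verify.

Call:
drive_tool(steps=[[0.02, 0, 0, 0, 0], [0.04, 0, -0.02, 0, 0], [0.04, 0, -0.04, 0, 0], [0.02, 0, -0.04, 0, 0], [0, 0.02, -0.02, 0, 0], [0.03, 0.04, 0, 0, 0], [0.03, 0.04, 0, 0, 0], [0.03, 0.04, 0, 0, 0], [0, 0, 0, 0, 0], [0, 0, 0, 0, 0]])

```text
clock: 11.5
position: [549.4, 250.0, 232.0]
ee_rot: [0.25, 0.968, -0.0, -0.0]
contact_force: [0.1, 0.7, -0.5]
gripper_width: 0.1
```

```bash
python3 look.py 7 scene top|tail -1;python3 - <<'E' |tail -14
from fit import *
for n in ['scene','top']:
  for tg in ['4','7']:
    P=np.load(f'pics/{n}{tg}_b.npy')
    m=P[(P[:,2]>28)&(P[:,2]<35)&(abs(P[:,1])<20)&(P[:,0]>-75)&(P[:,0]<25)]
    r=P[(P[:,2]>55)&(P[:,2]<85)&(abs(P[:,1])<20)&(P[:,0]>-40)&(P[:,0]<40)]
    l=P[(P[:,2]>85)&(P[:,2]<160)&(P[:,1]>80)&(P[:,1]<120)&(P[:,0]>-20)&(P[:,0]<150)]
    b=P[(P[:,2]>38)&(P[:,2]<55)&(P[:,1]<15)&(P[:,1]>-12)&(P[:,0]>34)&(P[:,0]<46)]
    print(n,tg,'foot',np.percentile(m[:,0],[1,5]).round(1),'ring x',np.median(r[:,0]).round(1),'bar z',np.median(b[:,2]).round(1),'lever',l.min(0).round(0),l.max(0).round(0))
im=cv2.imread('pics/top7.png');cv2.imwrite('pics/top7c.png',cv2.resize(im[120:340,200:430],None,fx=2.7,fy=2.7,interpolation=cv2.INTER_CUBIC))
im=cv2.imread('pics/scene7.png');cv2.imwrite('pics/scene7c.png',cv2.resize(im[165:315,210:410],None,fx=4,fy=4,interpolation=cv2.INTER_CUBIC))
# expected tip at lock
a=np.radians(50);T=Tw(p,[[40+95*np.sin(a),99,60+95*np.cos(a)]]);print('tip exp px scene',proj(s,T),'top',proj(t,T))
E
```

```text
bench TCP [-160.5  238.6  232. ] yaw err -0.19 0.06998915451191458 [ 0.1  0.7 -0.5] [ 0.69  0.35 -0.05 -0.   -1.18 -2.77] 11.5
top [ 5.744185e+02 -3.799650e+01 -5.065000e-01] [ 0.2 -0.4  0.5  0.   0.3 -0.2 -0.9  0.5]
scene [ 5.716123e+02 -3.507510e+01 -5.126000e-01] [ 0.3 -0.1 -0.6 -0.4 -0.8  0.   0.9  0.2]
both [ 5.734171e+02 -3.662830e+01 -5.087000e-01] [-0.3  0.  -0.1  0.8 -0.7  0.4 -1.7  0.8  0.   0.8 -1.4  0.7 -1.7  0.5
  0.3  0.5]
scene 4 foot [-10.2  -9. ] ring x 18.8 bar z 49.6 lever [-6. 90. 85.] [ 31. 110. 157.]
scene 7 foot [-10.   -7.4] ring x 18.6 bar z 43.8 lever [68. 91. 91.] [122. 110. 132.]
top 4 foot [-8.3 -7.7] ring x 14.5 bar z 49.9 lever [-9. 89. 86.] [ 35. 108. 157.]
top 7 foot [-8.5 -7.7] ring x 14.3 bar z 43.5 lever [64. 89. 85.] [123. 109. 132.]
tip exp px scene [[348.82586295 242.03142027]] top [[291.62762942 141.91194202]]
```

View pics/top7c.png

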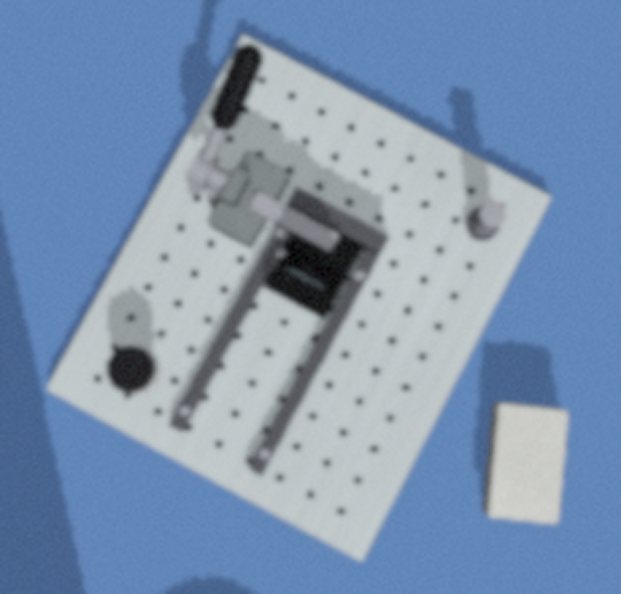

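View pics/scene7c.png

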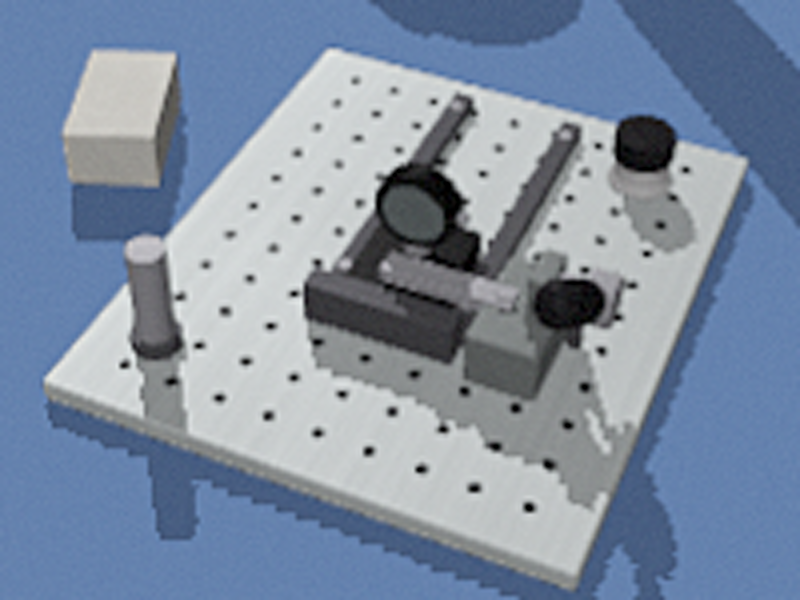

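The bar dropped 6 mm onto the foot, the grip is at its locked position (end at x ≈ 123, as expected), and the bystanders haven't moved. Handing in.

```bash
python3 -c "
from bench import arm
print(arm.job_done())"
```

```text
the job is handed in; nothing more can be done
None
```

The mount is home against the end stop, the lever is locked, and the hold-down bar is clamping the foot. I handed the job in at about 11.6 s on the robot's clock, with the arm clear of everything.

- **Mount:** I pushed it about 51 mm with the shut fingertips, low on the foot, until the force rose to about 17 N along the push. Foot back then measured x ≈ -10 mm in the scene and wrist views, which is home. It stayed there after clamping.
- **Lever:** I pushed the grip over the dead point with about 6 N or less in the readings, and it snapped into lock. The grip end reaches x ≈ 123 mm, as expected for the locked angle, and the bar dropped about 6 mm (top from about 50 to 44 mm).
- **Bystanders:** the post and carton are at the same pixels as at the start. The jar looks unmoved, and the arm never went near it.
- **Disagreements:** the top camera read the foot's back about 2 mm differently (-8.5 mm), and the wrist depth put the guideway 1.5 mm to the -y side. Both are within calibration error.

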